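# Close and bolt down the control-unit test enclosure

## Robot

A 6-joint arm with a two-finger parallel gripper is mounted at the origin on the work surface. World frame = base frame: x ahead of the robot, y to its left, z up, the work surface at z = 0. Lengths are in mm, angles in rad, forces in N, time in s.
With the tool pointing down it reaches from about 375 to 975 mm from the base axis. Payload 3.8 kg.
Tool frame: the origin (TCP) lies midway between the tips of the shut fingers; the grasp point (between the pads) lies ctrl.tcp_to_grasp behind it (ctrl.tcp_to_grasp is the distance from the TCP to the grasp point, in mm); x points along the fingers, y is the direction in which the jaws open and shut, and the axes are right-handed (so a half turn about x gives the same grasp; the last joint's range is limited). The gripper opens to 88 mm and grips with 3 to 60 N. Pads are 18 mm wide; open, the fingers measure 123 mm over their backs; the gripper's body (75 mm by 187 mm) begins 45 mm behind the grasp point.
Start: joints at [1.27, 0.264, 1.604, -0, 1.274, -0.037], TCP at [176.005, 651.644, 238.706] pointing down, gripper open.
Joint ranges: [-2.63, 2.63], [-0.94, 2.18], [0.31, 2.57], [-1.31, 4.45], [0, 2.66], [-2.55, 2.55]. Speed limits (rad/s): [2.57, 2.57, 3.14, 3.14, 3.14, 3.14].

## Interface

Orientations are given as a unit quaternion [w, x, y, z].
In Python, from plant import ctrl gives the robot as it stands. The module is installed in compiled form; this text tells all that it offers. Calls block until the motion is done:
- ctrl.reach(position, orientation): joint-space move of the TCP to a pose.
- ctrl.move_straight(position, ori=None, v=150): straight line of the TCP; ori=None keeps the orientation; v is the mean speed in mm/s.
- ctrl.move_joints(angles): joint-space move.
- ctrl.move_gripper(opening, newtons=None): finger opening in mm; newtons is the grip in N (None keeps the last); returns when the fingers have stopped.
- ctrl.sleep(seconds).
- ctrl.inverse_kinematics(position, orientation): joint angles nearest the present ones, or None.
- ctrl.get_state(): the state.
- ctrl.read_camera(name): name is "side" or "top" or "wrist"; returns the picture (384x512x3 uint8, red, green, blue); there is no depth.
- ctrl.camera_params(name): a dict with "fx", "fy", "cx", "cy" (pixels), "origin" and "attitude" of the camera in the world. Camera axes: x right, y up, looking along -z (the intrinsics and any distortion apply to the point x, -y, -z); pixel columns grow to the right and rows downward; lengths in mm; the calibration is good to about 2 mm. The wrist camera is an equidistant fisheye: a pixel r from the principal point sees the ray r / f radians off the axis. A picture is of the moment at which its call begins: read the wrist's pose just before it. camera_params takes no time and is no camera call; for the wrist camera it gives the pose at the moment of the call.
A pose or a line that the arm cannot do raises ctrl.IKError and nothing moves.
- ctrl.sign_off(): hands the job in, once; it reports no verdict.
The state is a dict: "time": time; "qpos": joint angles; "joint_vel": joint speeds; "effort": joint torques, N m; "position": TCP position; "tcp_rot": TCP orientation; "contact_force": force on the tool from outside, world axes, zero at the start; "torque": the same for the moment, N m; "finger_gap": finger opening in mm.
Only numpy, scipy, OpenCV 4.12 (cv2) and the standard library are available. Lean on these libraries where they do the work, as an engineer would, in place of code of your own. Each camera call takes 0.05 s, during which the arm holds its last target.

## Task

Close up the aluminium test enclosure on the bench: break the folding lid stay by pushing the pin at its knee towards the enclosure's open (unhinged) edge, then lower the lid until it is fully shut. Then turn the three captive bolts in the lid clockwise to their end stops, the middle one first and the two outer ones after it, in either order. Leave the scan tool, drink carton and wire spool where they stand, and let go of everything at the end.

Things in the scene. Friction and masses are not known exactly. Their poses are not given: they have to be found in the camera images.
- enclosure: Aluminium box with a grey lid, fixed, 240 (its x) x 170 (its y) x 90 mm high, circuit board inside. Origin: centre of its underside, on the bench; z up. Lid hinge: top edge at its +y side; unhinged edge and three bolts at its -y side; folding stay on its +x side; a black plug block sticks out 30 mm from its -x side. Its yaw varies.
- hinge (a point): Middle of the lid's hinge line, at the enclosure's local (0, 85, 90.5) mm; axes as the enclosure's: x runs along the hinge line.
- lid (a joint): Lid: plate 244 x 170 x 12 mm, about 0.6 kg with its bolts. 0 = propped open by the stay, 0.95 rad above level; 0.95 = shut, level on the rim (lid top 102.5 mm above the bench). Stiff hinges: it stays wherever it is left and takes up to about 8 N at the lip to lower. It cannot be lowered while the stay is locked.
- lip (a point): On the outer (upper) face of the lid's lift lip: a tongue 90 mm long along the hinge direction, 6 mm thick, sticking out 38 mm from the middle of the lid's free edge. Point: 20 mm out from that edge, 190 mm from the hinge line; 96.5 mm above the bench when shut. Axes are the lid's: z out of its outer face, x along the hinge, -y towards the free edge.
- knee (a joint): Folding stay: two steel links, each 63 mm, pivoted on the enclosure's +x side, to each other at the knee, and on the lid. 0 = locked (straight, slightly past centre, against a stop); grows as the knee breaks towards the enclosure's -y; about 1.7 when shut. Unlocked from about 0.15 rad; from 0.3 the lid can be pushed down and the stay folds along. A few N break it.
- knee_pin (a point): On the axis of the black push pin at the knee: a level round pin, 16 mm diameter, along the enclosure's x, reaching from 47 mm on the box's side of this point to 19 mm beyond it. Point: 59 mm out from the +x wall, about 122 mm above the bench at the start. It moves along the enclosure's -y as the stay breaks and ends low beside the wall.
- bolt_a (a joint): Captive bolt at the lid's end away from the stay (an outer one). Angle turned clockwise seen from above the lid's outer face: 0 = fully slack, 1.9 rad = tight, at its end stop. Starts at 0.45 to 0.95. Stiff enough (0.06 N m) to stay where it is left.
- bolt_b (a joint): The middle captive bolt; values as bolt_a.
- bolt_c (a joint): Captive bolt at the lid's end next to the stay (an outer one); values as bolt_a.
- bolt_a_grip (a point): On bolt_a's axis at the height to grip, 30 mm above the lid's top. Its black handle is a bar 60 x 15 mm, from 11 to 45 mm above the lid, on a steel collar of 38 mm diameter. This x axis runs along the bar and turns with it; z is out of the lid. At the end stop the bar is parallel to the hinge line. The bolts are 90 mm apart in a row, 140 mm from the hinge line.
- bolt_b_grip (a point): The same point of bolt_b (middle).
- bolt_c_grip (a point): The same point of bolt_c (stay end).
- scan_tool: Bystander: black handheld scan tool lying flat, 85 x 160 x 34 mm; origin at the centre of its underside. Leave it alone.
- carton: Bystander: drink carton standing upright, 65 x 65 x 166 mm; origin at the centre of its underside. Leave it alone.
- spool: Bystander: wire spool standing on end, 64 mm diameter, 60 mm tall; origin at the centre of its underside. Leave it alone.

How it is judged:
By the outcome, as a careful person would: the job done as asked, in the order asked, and still so for the second after the job is handed in, with the robot touching nothing.
It also fails if it takes over 70 s, if anything falls off the work surface, if the arm or the gripper's body presses on something with over 40 N, if the wrist force passes 120 N, or if a joint passes its speed limit or range.

## Working session

There is one attempt and no reset: what is moved stays moved. The work goes in short steps, each a Python script; the robot and the scene stay as the last script left them, time stands still between calls to the robot, and variables do not carry over. Pictures are saved under pics/ and viewed, and the job is handed in when it is done.

```bash
mkdir -p pics; ls; python3 - <<'E'
from plant import ctrl
import cv2
for n in ["side","top","wrist"]:
    print(n,ctrl.camera_params(n))
    cv2.imwrite(f"pics/{n}0.png",ctrl.read_camera(n)[:,:,::-1])
print(ctrl.get_state(),ctrl.tcp_to_grasp)
E
```

```text
pics
side {'fx': 367.51703856461944, 'fy': 367.51703856461944, 'cx': 248.80880966451656, 'cy': 192.85156687915483, 'origin': array([ -67.22450598, -725.88822549,  738.81492098]), 'attitude': array([ 0.81790863,  0.45816817, -0.15935534, -0.30937563])}
top {'fx': 354.44553326861546, 'fy': 354.44553326861546, 'cx': 256.8283801564544, 'cy': 192.41071232080066, 'origin': array([ 431.97622381,   -2.90349738, 1223.07707295]), 'attitude': array([-0.6996351 , -0.03447193,  0.04026731,  0.71253137])}
wrist {'fx': 297.3186396354542, 'fy': 297.3186396354542, 'cx': 255.18838363198037, 'cy': 186.55100977665688, 'origin': array([108.68315586, 670.08308816, 384.52879911]), 'attitude': array([ 0.78687406, -0.11022188, -0.0837739 ,  0.60138364])}
{'time': 0.15, 'qpos': array([ 1.27009471e+00,  2.64596497e-01,  1.60506310e+00, -3.71671570e-05,
        1.27368713e+00, -3.68640247e-02]), 'joint_vel': array([ 7.07444410e-05, -2.86688890e-03, -2.09913373e-03, -1.60340730e-03,
       -6.40289269e-04, -1.01685277e-03]), 'effort': array([-6.21985987e-05, -5.02853394e+01, -3.57467222e+01,  7.29037821e-02,
        2.50718719e-02, -1.14047130e-04]), 'position': array([175.85834791, 651.1193241 , 237.66144767]), 'tcp_rot': array([ 0.70087141,  0.09239304,  0.70105499, -0.09361995]), 'contact_force': array([ 0.82223901,  0.0758748 , -0.56317466]), 'torque': array([ 0.03547158, -0.00379824, -0.01997125]), 'finger_gap': 87.99207361222726} 18.700000000000003
```

View pics/side0.png

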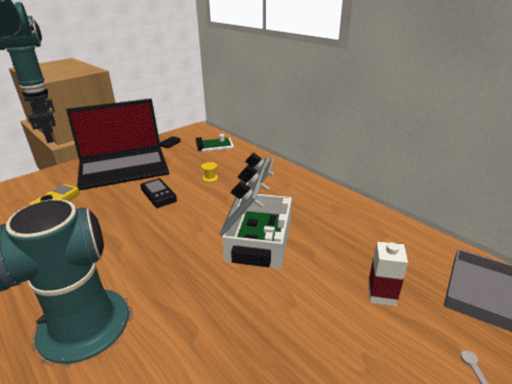

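View pics/top0.png

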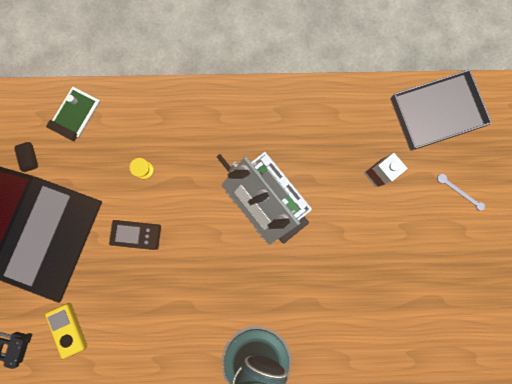

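View pics/wrist0.png

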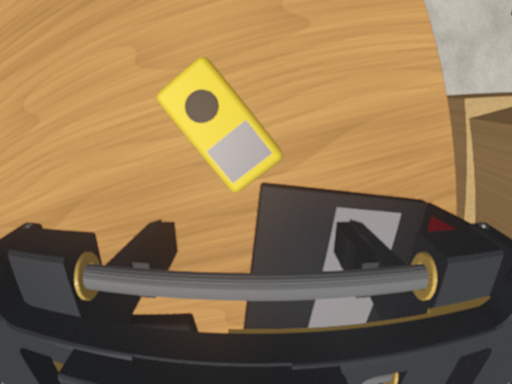

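The top view shows the enclosure near pixel (265,200), with the lid open. The bolts run from (238,174) to (278,224), the pin tip is near (222,158) and the plug near (293,230). The side view shows the plug face at (251,256). I'll enlarge both.

```bash
cat > h.py <<'E'
import numpy as np, cv2
from scipy.spatial.transform import Rotation as R
def rot(q): return R.from_quat(np.roll(q,-1))
def quat(Rm): return np.roll(R.from_matrix(Rm).as_quat(),1)
def ray(p,u,v,fish=False):
    x=(u-p['cx'])/p['fx'];y=(v-p['cy'])/p['fy']
    if fish:
        r=np.hypot(x,y); s=np.sin(r)/max(r,1e-9); d=np.array([x*s,-y*s,-np.cos(r)])
    else: d=np.array([x,-y,-1.])
    d=rot(p['attitude']).apply(d); return np.array(p['origin']),d/np.linalg.norm(d)
def plane(p,u,v,z,fish=False):
    o,d=ray(p,u,v,fish); return o+d*(z-o[2])/d[2]
def tri(*rays):
    A=np.zeros((3,3));b=np.zeros(3)
    for o,d in rays:
        P=np.eye(3)-np.outer(d,d);A+=P;b+=P@o
    X=np.linalg.solve(A,b)
    return X,[np.linalg.norm((np.eye(3)-np.outer(d,d))@(X-o)) for o,d in rays]
def proj(p,X,fish=False):
    c=rot(p['attitude']).inv().apply(np.array(X)-p['origin']);a,b,z=c[0],-c[1],-c[2]
    if fish:
        r=np.hypot(a,b);t=np.arctan2(r,z);return p['cx']+p['fx']*t*a/r,p['cy']+p['fy']*t*b/r
    return p['cx']+p['fx']*a/z,p['cy']+p['fy']*b/z
def crop(im,x0,y0,x1,y1,k,name):
    c=cv2.resize(im[y0:y1,x0:x1],None,fx=k,fy=k,interpolation=cv2.INTER_CUBIC)
    cv2.imwrite(name,c)
E
python3 - <<'E'
from h import *
crop(cv2.imread('pics/top0.png'),200,140,325,250,6,'pics/topc.png')
crop(cv2.imread('pics/side0.png'),200,140,310,280,4,'pics/sidec.png')
E
```

```text
(no output)
```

View pics/topc.png

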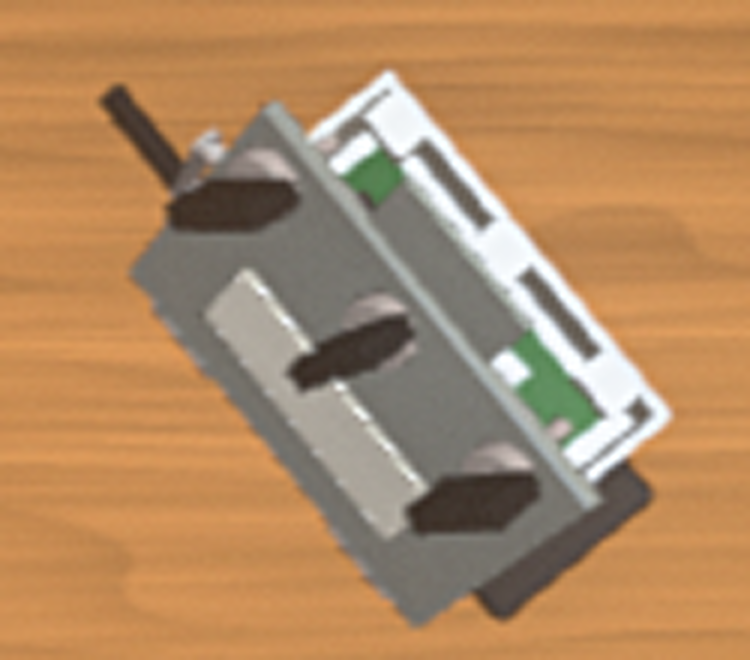

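View pics/sidec.png

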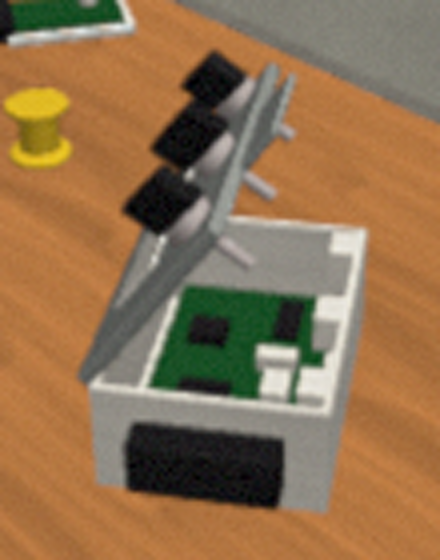

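```bash
python3 - <<'E'
from h import *
from plant import ctrl
t=ctrl.camera_params('top');s=ctrl.camera_params('side')
T=lambda X,Y:((X+.5)/6-.5+200,(Y+.5)/6-.5+140)
S=lambda X,Y:((X+.5)/4-.5+200,(Y+.5)/4-.5+140)
A=plane(t,*T(390,70),90);B=plane(t,*T(672,415),90)
print(A,B,np.linalg.norm(A-B))
d=A-B;yaw=np.arctan2(d[1],d[0]);print('yaw',yaw)
# two-view: -x,-y corner
print(tri(ray(t,*T(672,415)),ray(s,*S(329,412))))   # -x,-y rim corner
print(tri(ray(t,*T(390,70)),ray(s,*S(366,231))))    # +x,-y rim corner
C,s_=np.cos(yaw),np.sin(yaw);ye=np.array([-s_,C,0])
M=(A+B)/2+85*ye;print('centre top',M)
print('hinge corners top',plane(t,*T(133,272),95),plane(t,*T(419,625),95))
h=np.hypot
H=(M+85*ye)[:2];print('hinge',H)
print('pin tip',plane(t,*T(113,95),122))
for xx in(-122,122): print(proj(t,[*(H+xx*np.array([C,s_])),90.5]))
E
```

```text
[686.43421017 -41.08269622  90.        ] [ 496.40566542 -187.68837982   90.        ] 240.00848794249026
yaw 0.6571152980147404
(array([ 496.0243589 , -187.0016795 ,   93.17943945]), [np.float64(0.25890225386239674), np.float64(0.2589022538625264)])
(array([686.35738683, -40.64738069,  87.52187202]), [np.float64(0.8037638081712365), np.float64(0.8037638081710519)])
centre top [539.49892778 -47.0861419   90.        ]
hinge corners top [577.79009055  98.69817325  95.        ] [388.16454274 -49.931124    95.        ]
hinge [487.57791776  20.21325423]
pin tip [668.34008829 106.00955007 122.        ]
(np.float64(270.7180047800927), np.float64(242.77029002230574))
(np.float64(223.0927201946954), np.float64(183.10585436557196))
```

```bash
cat >> h.py <<'E'
yaw=0.657; C0=np.array([539.5,-47.1,0.])
Re=R.from_euler('z',yaw).as_matrix()
def W(x,y,z): return C0+Re@np.array([x,y,z],float)
def L(X): return Re.T@(np.array(X)-C0)
def ori(down,jaw):  # local vectors
    a=Re@np.array(down,float);a/=np.linalg.norm(a);b=Re@np.array(jaw,float);b-=a*(a@b);b/=np.linalg.norm(b)
    return quat(np.column_stack([a,b,np.cross(a,b)]))
E
python3 - <<'E'
from h import *
from plant import ctrl
s=ctrl.get_state();p=ctrl.camera_params('wrist')
Rt=rot(s['tcp_rot']);print('cam in tool',Rt.inv().apply(p['origin']-s['position']), 'look',Rt.inv().apply(rot(p['attitude']).apply([0,0,-1])))
for sg in(1,-1):
    print(sg,ctrl.inverse_kinematics(W(187,90,250),ori([0,0,-1],[0,sg,0])),ctrl.inverse_kinematics(W(187,0,100),ori([0,0,-1],[0,sg,0])))
    for phi in(.95,.6,.3,0):
        for k in (.75,):
            t=k*phi
            y=85-190*np.cos(phi)+6*np.sin(phi);z=90.5+190*np.sin(phi)+6*np.cos(phi)
            print('  lip',phi,ctrl.inverse_kinematics(W(0,y,z+5),ori([0,-np.sin(t),-np.cos(t)],[sg,0,0])),ctrl.inverse_kinematics(W(0,y,z+5),ori([0,-np.sin(t),-np.cos(t)],[0,sg,0])))
E
```

```text
cam in tool [-147.02197436    0.58236096  -69.79891885] look [9.61656268e-01 7.10119029e-04 2.74256665e-01]
1 [ 1.76883247e-01  2.06062855e-01  1.65371266e+00 -4.44089210e-16
  1.28181714e+00 -2.05091308e+00] [ 6.12440028e-02  4.01138235e-01  1.69033791e+00 -4.44089210e-16
  1.05011650e+00 -2.16655232e+00]
  lip 0.95 [ 0.20663197 -0.15523346  2.17420579 -0.81141729  0.94669328 -0.01675429] [ 0.20663197 -0.15523346  2.17420579 -0.81141729  0.94669328 -1.58755062]
  lip 0.6 [-0.01830992 -0.03479908  2.0591708  -0.45710186  0.87762526 -0.42247048] [-0.01830992 -0.03479908  2.0591708  -0.45710186  0.87762526 -1.99326681]
  lip 0.3 [-0.15698356  0.11169635  1.95678822 -0.19414221  0.91739627 -0.70775839] [-0.15698356  0.11169635  1.95678822 -0.19414221  0.91739627 -2.27855471]
  lip 0 [-2.52841005e-01  2.74217758e-01  1.85856850e+00 -4.44089210e-16
  1.00880639e+00 -9.09841005e-01] [-2.52841005e-01  2.74217758e-01  1.85856850e+00 -4.44089210e-16
  1.00880639e+00 -2.48063733e+00]
-1 [ 1.76883247e-01  2.06062855e-01  1.65371266e+00 -4.44089210e-16
  1.28181714e+00  1.09067957e+00] [ 6.12440028e-02  4.01138235e-01  1.69033791e+00 -4.44089210e-16
  1.05011650e+00  9.75040330e-01]
  lip 0.95 None [ 0.20663197 -0.15523346  2.17420579 -0.81141729  0.94669328  1.55404203]
  lip 0.6 None [-0.01830992 -0.03479908  2.0591708  -0.45710186  0.87762526  1.14832585]
  lip 0.3 [-0.15698356  0.11169635  1.95678822 -0.19414221  0.91739627  2.43383427] [-0.15698356  0.11169635  1.95678822 -0.19414221  0.91739627  0.86303794]
  lip 0 [-2.52841005e-01  2.74217758e-01  1.85856850e+00 -4.44089210e-16
  1.00880639e+00  2.23175165e+00] [-2.52841005e-01  2.74217758e-01  1.85856850e+00 -4.44089210e-16
  1.00880639e+00  6.60955322e-01]
```

```bash
python3 - <<'E'
from h import *
from plant import ctrl
q=ori([0,0,-1],[0,-1,0])
ctrl.reach(W(187,95,260),q)
ctrl.move_gripper(0,20)
p=ctrl.camera_params('wrist');im=ctrl.read_camera('wrist')[:,:,::-1]
cv2.imwrite('pics/w1.png',im)
import json
json.dump({k:np.array(v).tolist() for k,v in p.items()},open('w1.json','w'))
s=ctrl.get_state();print(s['time'],s['position'],s['finger_gap'],L(p['origin']))
E
```

```text
3.925 [629.545518   142.3120362  259.98706447] 0.7252085399398558 [258.61229577  94.67979547 406.99887306]
```

View pics/w1.png

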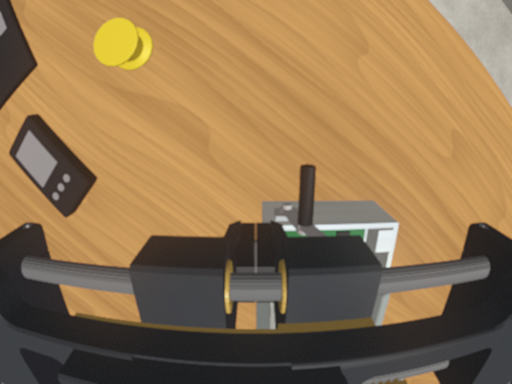

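Wrist view: the black pin runs from its tip at about (308,167) to (306,222), and the shut fingers are at (255,235). I'll triangulate the tip against the top view.

```bash
python3 - <<'E'
from h import *
from plant import ctrl
import json
w=json.load(open('w1.json'));t=ctrl.camera_params('top');s=ctrl.camera_params('side')
T=lambda X,Y:((X+.5)/6-.5+200,(Y+.5)/6-.5+140)
X,e=tri(ray(t,*T(113,95)),ray(w,308,168,True));print('tip',L(X),e)
X,e=tri(ray(t,*T(168,165)),ray(w,307,215,True));print('along',L(X),e)
# pin line y from wrist plane z=122
for v in(168,190,215): print(L(plane(w,307.5,v,122,True)))
# rim corner +x,-y in wrist, should be local (120,-85,90)
print(proj(w,W(120,-85,90),True), proj(w,W(120,85,90),True))
# rough free lid corners & lip two views
S=lambda X,Y:((X+.5)/4-.5+200,(Y+.5)/4-.5+140)
print('bolt b end',L(tri(ray(t,*T(350,350)),ray(s,*S(190,135)))[0]))
E
```

```text
tip [196.00807741  42.42972763 119.93767676] [np.float64(0.009914507582779508), np.float64(0.009914507582869575)]
along [147.72553938  42.59643525 125.08581416] [np.float64(0.6245814123649275), np.float64(0.624581412364946)]
[196.45739916  43.30097646 122.        ]
[173.7285251  42.3048894 122.       ]
[146.62364953  40.87263374 122.        ]
(np.float64(398.5346252144391), np.float64(223.2743879507513)) (np.float64(264.06153394532436), np.float64(226.58804489971345))
bolt b end [  5.81783892  35.94292803 228.54771164]
```

```bash
python3 - <<'E'
from h import *
from plant import ctrl
ctrl.move_straight(W(187,95,106),v=180)
f0=ctrl.get_state()['contact_force']
ctrl.move_straight(W(187,72,106),v=100)
for y in range(66,44,-6):
    ctrl.move_straight(W(187,y,106),v=50)
    s=ctrl.get_state();f=Re.T@(s['contact_force']-f0);print(y,np.round(L(s['position']),1),f.round(1))
    if np.linalg.norm(f)>35: break
print(s['time'])
im=ctrl.read_camera('top')[:,:,::-1];crop(im,200,140,325,250,6,'pics/topd.png')
E
```

```text
66 [186.9  65.8 105.9] [-0.9 -0.8 -1.3]
60 [186.9  59.8 105.8] [-0.3 -0.4 -1.4]
54 [186.7  54.4 105.4] [-0.7  1.6 -2.3]
48 [186.4  48.7 105.3] [-0.8  4.  -3. ]
6.3833
```

View pics/topd.png

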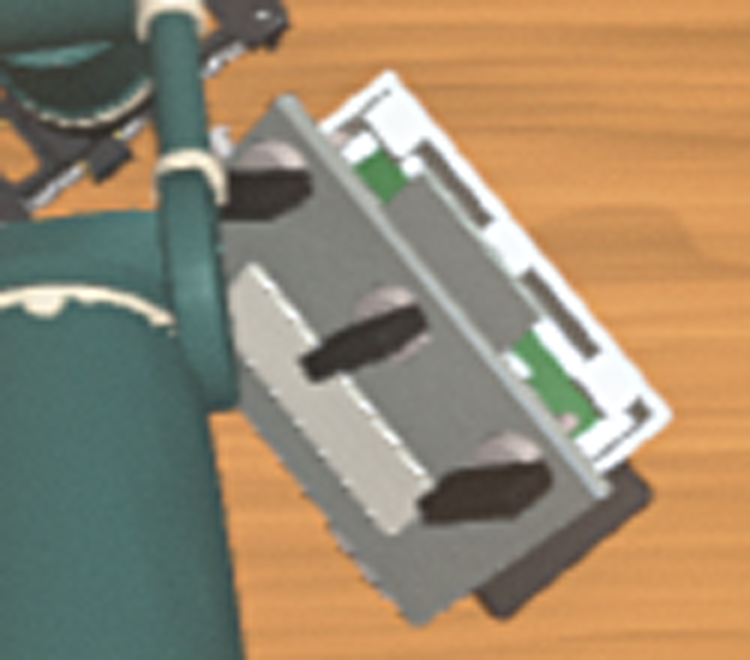

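The lid edge has moved slightly to the right and the box hasn't shifted, so the stay is breaking and drawing the lid down with it. I'll keep pushing.

```bash
python3 - <<'E'
from h import *
from plant import ctrl
f0=np.array([.6,0,-1.])
for y in range(43,22,-5):
    ctrl.move_straight(W(187,y,105),v=50)
    s=ctrl.get_state();f=Re.T@(s['contact_force']-f0);print(y,np.round(L(s['position']),1),f.round(1))
    if np.linalg.norm(f)>30: break
print(s['time'])
im=ctrl.read_camera('top')[:,:,::-1];crop(im,200,140,325,250,6,'pics/tope.png')
im=ctrl.read_camera('side')[:,:,::-1];crop(im,200,140,310,280,4,'pics/sidee.png')
E
```

```text
43 [186.3  43.9 104.2] [-0.4  7.3 -2.1]
38 [186.1  39.6 103.8] [ 0.6  7.  -2.6]
33 [185.8  35.5 103.2] [ 0.1  8.7 -4.1]
28 [186.4  29.4 104.4] [-1.7  5.8  0.8]
23 [187.4  22.6 105.8] [-1.2  4.1  1.2]
7.6833
```

View pics/tope.png

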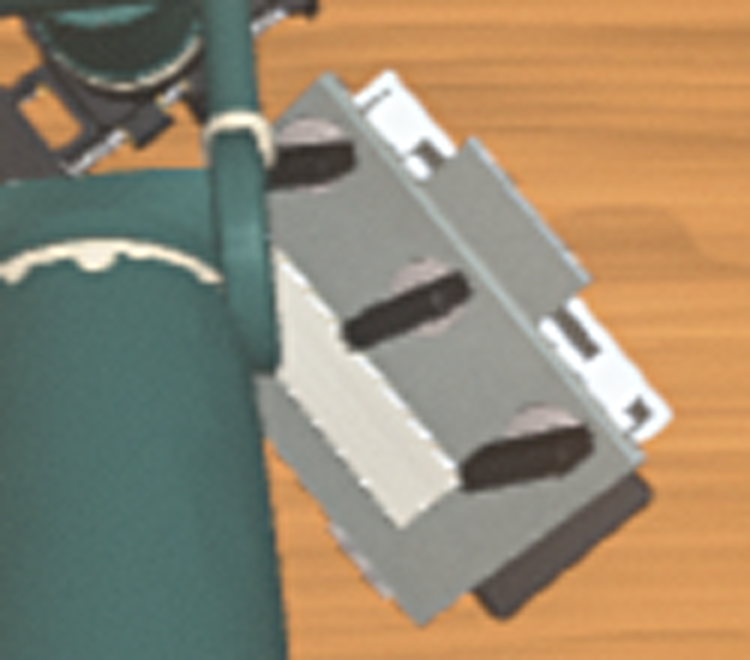

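View pics/sidee.png

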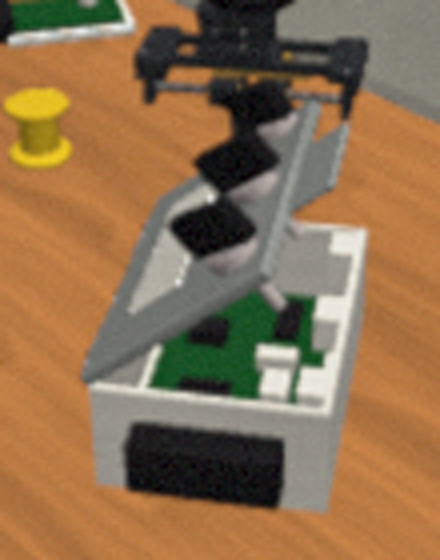

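The lid is clearly lower and the stay is broken. Next: estimate the lid angle, back off and move to the lip.

```bash
cat >> h.py <<'E'
def lip(phi,r=194,off=6,x=0):
    return W(x,85-r*np.cos(phi)+off*np.sin(phi),90.5+r*np.sin(phi)+off*np.cos(phi))
def lori(phi,k=.75):
    t=k*phi; return ori([0,-np.sin(t),-np.cos(t)],[1,0,0])
E
python3 - <<'E'
from h import *
from plant import ctrl
t=ctrl.camera_params('top')
T=lambda X,Y:((X+.5)/6-.5+200,(Y+.5)/6-.5+140)
for uv in[(642,457),(330,75)]:
  for xs in(-122,122):
    o,d=ray(t,*T(*uv));o=L(o);d=Re.T@d
    P=o+d*(xs-o[0])/d[0]; a=np.arctan2(P[2]-90.5,85-P[1]);print(uv,xs,P,np.hypot(P[2]-90.5,85-P[1]),a-np.arctan2(12,170))
ctrl.move_straight(W(187,45,106),v=150)
ctrl.move_straight(W(187,60,300),v=250)
phi=.75
print(L(lip(phi)))
q1=ctrl.inverse_kinematics(lip(phi,off=60),lori(phi));print(q1)
E
```

```text
(642, 457) -122 [-122.          -46.20593789  175.73997887] 156.46358085733021 0.5056687315665576
(642, 457) 122 [ 122.          515.0358183  4177.94180085] 4110.001372301217 1.6051483934934403
(330, 75) -122 [-122.          152.20732949 1591.58416231] 1502.5879300286695 1.5450676273306487
(330, 75) 122 [122.         -44.74991703 183.40359389] 159.58107258255572 0.5509258751311171
[-1.13608989e-14 -5.28578080e+01  2.27128053e+02]
[ 0.13322054 -0.16284388  2.09699145 -0.58588599  0.9884694  -0.24913838]
```

```bash
python3 - <<'E'
from h import *
from plant import ctrl
ctrl.reach(lip(.75,off=80),lori(.75))
s=ctrl.get_state();f0=s['contact_force'];print(s['time'],f0)
ctrl.move_straight(lip(.75,off=8),lori(.75),v=120)
for phi in np.arange(.68,.14,-.07):
    ctrl.move_straight(lip(phi),lori(phi),v=80)
    s=ctrl.get_state();f=Re.T@(s['contact_force']-f0);print(round(phi,2),np.round(L(s['position']),1),np.round(L(lip(phi))[2],1),f.round(1))
    if np.linalg.norm(f)>30: print('STOP');break
print(s['time'])
im=ctrl.read_camera('side')[:,:,::-1];crop(im,200,140,310,280,4,'pics/sidef.png')
E
```

```text
10.1917 [-0.52763075  0.24687601  0.05928232]
0.68 [ 2.00e-01 -6.23e+01  2.18e+02] 217.2 [-0.  -0.6  0.1]
0.61 [-1.000e-01 -7.060e+01  2.069e+02] 206.6 [-0.3  0.4 -0.3]
0.54 [ -0.2 -78.3 195.4] 195.4 [ 0.5  0.1 -0.7]
0.47 [ -0.3 -85.2 183.6] 183.7 [ 0.5 -0.7 -0.1]
0.4 [ -0.3 -91.3 171.5] 171.6 [ 0.2 -1.  -0.4]
0.33 [ -0.2 -96.5 159. ] 159.0 [ 0.8 -1.5  0.6]
0.26 [  -0.3 -100.8  146.1] 146.2 [ 0.1 -0.6  0.1]
0.19 [  -0.2 -104.3  132.9] 133.0 [-0.1 -0.7  0.6]
13.5
```

View pics/sidef.png

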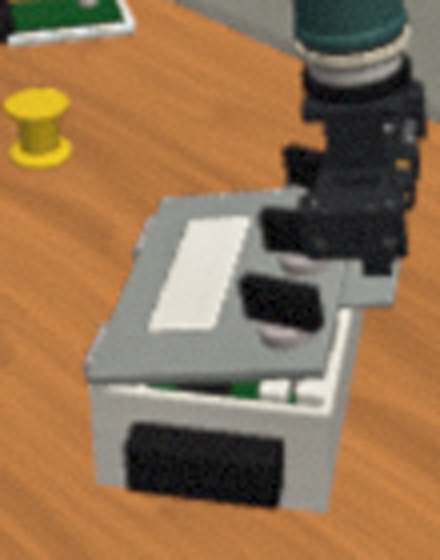

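The lid is nearly shut, with the rim gap at (300,395) in the crop. The finger is on the lip. Continuing down.

```bash
python3 - <<'E'
from h import *
from plant import ctrl
f0=np.array([-.5,.25,0])
for phi in [.13,.08,.04,.02,.01,0,-.01,-.02,-.03]:
    ctrl.move_straight(lip(phi),lori(max(phi,0)),v=50)
    s=ctrl.get_state();f=Re.T@(s['contact_force']-f0);print(round(phi,2),np.round(L(s['position']),1),np.round(L(lip(phi))[2],1),f.round(1))
    if np.linalg.norm(f)>25: print('STOP');break
print(s['time'])
im=ctrl.read_camera('side')[:,:,::-1];crop(im,200,140,310,280,4,'pics/sideg.png')
E
```

```text
0.13 [  -0.2 -106.7  121.3] 121.6 [ 0.5 -0.2 -0.5]
0.08 [  -0.3 -108.   111.4] 112.0 [ 0.4 -0.2  0.4]
0.04 [  -0.2 -108.7  103.7] 104.3 [ 0.3 -0.8  0.2]
0.02 [-1.000e-01 -1.089e+02  1.001e+02] 100.4 [ 0.6 -0.6  0.3]
0.01 [-1.000e-01 -1.089e+02  9.830e+01] 98.4 [ 0.6 -0.5  0.7]
0 [   0.2 -109.1   96.9] 96.5 [0.1 1.1 3.8]
-0.01 [   0.2 -109.1   96.8] 94.6 [-3.2  4.1 13.6]
-0.02 [   0.2 -109.1   96.7] 92.6 [-5.7  8.4 21.5]
-0.03 [   0.2 -109.2   96.7] 90.7 [-8.  11.3 31.6]
STOP
16.0833
```

View pics/sideg.png

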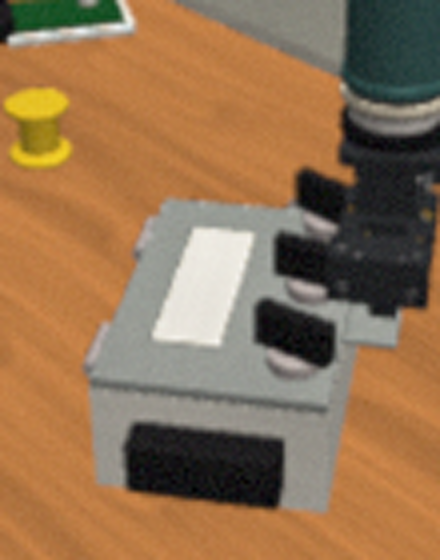

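The lid is level on the rim, and the lip contact at z 96.7 agrees with the text's 96.5. I'll retract and look at the bolts from above.

```bash
python3 - <<'E'
from h import *
from plant import ctrl
import json
ctrl.move_straight(W(0,-112,200),ori([0,0,-1],[1,0,0]),v=200)
for i,(x,y,z) in enumerate([(0,-125,250),(-60,-125,250)]):
    ctrl.move_straight(W(x,y,z),v=250)
    p=ctrl.camera_params('wrist');im=ctrl.read_camera('wrist')[:,:,::-1]
    cv2.imwrite(f'pics/b{i}.png',im)
    json.dump({k:np.array(v).tolist() for k,v in p.items()},open(f'b{i}.json','w'))
ctrl.move_gripper(32,20)
print(ctrl.get_state()['time'],ctrl.get_state()['finger_gap'],ctrl.get_state()['qpos'])
E
```

```text
18.3083 32.12815642947382 [-3.52645065e-01  1.10659706e-01  1.76326155e+00  2.09220740e-05
  1.26756105e+00 -1.00977894e+00]
```

View pics/b0.png

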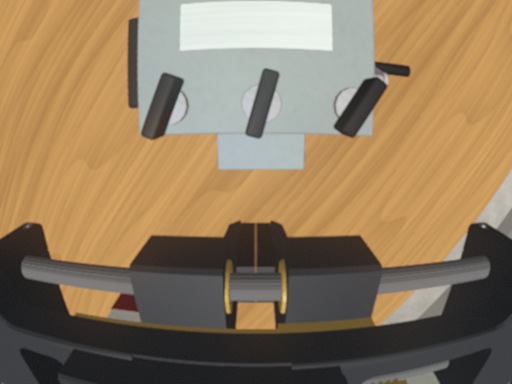

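View pics/b1.png

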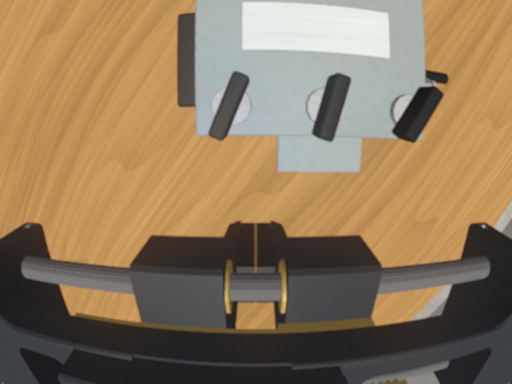

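View b0 shows three black bars near (162,105), (262,103) and (360,107). In b1 they are near (229,105), (331,107) and (418,113). I'll fit these bars.

```bash
cat > bolts.py <<'E'
from h import *
import json
def bars(name):
    im=cv2.imread(f'pics/{name}.png');p=json.load(open(f'{name}.json'))
    hsv=cv2.cvtColor(im,cv2.COLOR_BGR2HSV)
    m=(hsv[...,2]<80).astype(np.uint8);m[200:]=0
    cs,_=cv2.findContours(m,cv2.RETR_EXTERNAL,cv2.CHAIN_APPROX_NONE);out=[]
    for c in cs:
        if cv2.contourArea(c)<400: continue
        u=c[:,0,:].mean(0)
        P=np.array([L(plane(p,*q,140,True))[:2] for q in c[:,0,:].astype(float)],np.float32)
        (cx,cy),(w,h),a=cv2.minAreaRect(P)
        if cx<-140: continue
        ang=np.radians(a) if w>h else np.radians(a+90)
        ang=ang%np.pi
        M=cv2.moments(c);uv=(M['m10']/M['m00'],M['m01']/M['m00'])
        out.append((cx,cy,max(w,h),min(w,h),ang,uv,p))
    return sorted(out,key=lambda o:o[0])
E
python3 - <<'E'
from bolts import *
A=bars('b0');B=bars('b1')
for o in A+B: print(np.round(o[:5],2),np.round(o[5],1))
for a,b in zip(A,B): 
    X,e=tri(ray(a[6],*a[5],True),ray(b[6],*b[5],True));print(L(X).round(1),np.round(e,1))
E
```

```text
[-108.84  -11.52   81.77    7.35    1.57] [132.3  62.5]
[-81.31 -54.66  58.14  20.05   1.18] [164.6 101.5]
[ 95.07 -52.96  61.58  20.64   0.99] [360.  106.3]
[-119.73   -5.72   70.42   13.34    1.58] [185.6  43.9]
[-82.52 -53.93  57.7   14.7    1.17] [233.1  95.6]
[  5.64 -53.46  58.67  19.19   1.3 ] [331.  106.4]
[ 93.65 -53.52  64.44  26.16   0.99] [417.4 113.1]
[-124.2    0.4  110.2] [7.8 7.8]
[-78.7 -48.  138.7] [2.2 2.2]
[-206.9  -55.6  968. ] [1.4 1.4]
```

```bash
sed -i 's/<80)/<100)/; s/<400/<300/; s/if cx<-140: continue/if abs(cy+55)>25 or w*h<500: continue/' bolts.py; python3 - <<'E'
from bolts import *
A=bars('b0');B=bars('b1')
for o in A+B: print(np.round(o[:5],2),np.round(o[5],1))
for a,b in zip(A,B): 
    X,e=tri(ray(a[6],*a[5],True),ray(b[6],*b[5],True));print(L(X).round(1),np.round(e,1))
im=cv2.imread('pics/b0.png');print(im[103,255:272].max(1))
p=A[0][6]
for x in(-90,0,90): print(np.round(proj(p,W(x,-55,147.5),True)),np.round(proj(p,W(x,-55,113.5),True)))
E
```

```text
[-81.45 -55.01  59.49  20.95   1.18] [161.7 105.8]
[  7.03 -53.89  59.17  13.65   1.3 ] [261.9 102.8]
[ 95.05 -52.98  61.9   21.18   0.99] [360.  106.3]
[-82.73 -54.39  59.34  15.2    1.17] [228.7 105.3]
[  5.71 -53.47  59.62  19.79   1.3 ] [331.  106.5]
[ 93.39 -53.48  64.62  27.15   1.  ] [417.3 113.2]
[-83.2 -54.  133. ] [0.1 0.1]
[  7.1 -53.9 134. ] [0.1 0.1]
[ 97.2 -54.4 132.3] [0.3 0.3]
[ 70  80  85  85  84  84  83  84  84  82  80  79  77  73  70  97 152]
[149. 108.] [161. 107.]
[254. 104.] [254. 104.]
[358. 107.] [347. 107.]
```

```bash
python3 - <<'E'
from bolts import *
from plant import ctrl
p=json.load(open('b0.json'))
for uv in[(138,131),(373,131),(218,168),(303,168)]: print(uv,L(plane(p,*uv,102.5 if uv[1]<140 else 96.5,True)).round(1))
im=ctrl.read_camera('top')[:,:,::-1];crop(im,200,140,325,250,6,'pics/toph.png')
E
```

```text
(138, 131) [-120.5  -78.3  102.5]
(373, 131) [123.8 -78.8 102.5]
(218, 168) [ -37.4 -120.2   96.5]
(303, 168) [  50.9 -120.4   96.5]
```

View pics/toph.png

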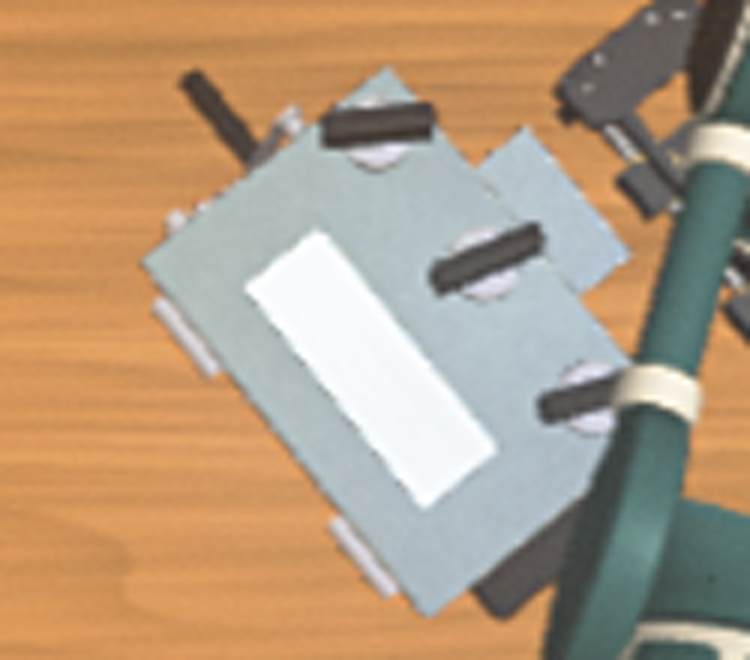

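```bash
python3 - <<'E'
from bolts import *
from plant import ctrl
t=ctrl.camera_params('top')
T=lambda X,Y:((X+.5)/6-.5+200,(Y+.5)/6-.5+140)
for n,uv,z in[('b top',(486,258),140),('c top',(380,125),140),('lidc',(430,614),102.5),('lidc',(142,262),102.5),('lid+x-y',(388,66),102.5),('lip',(526,126),96.5),('lip',(632,257),96.5)]:
    X=plane(t,*T(*uv),z);print(n,L(X).round(1),X.round(1))
A=bars('b0')
X,e=tri(ray(t,*T(486,258)),ray(A[1][6],*A[1][5],True));print(L(X),e)
X,e=tri(ray(t,*T(380,125)),ray(A[2][6],*A[2][5],True));print(L(X),e)
im=cv2.imread('pics/b0.png')
crop(im,120,0,420,180,2.6,'pics/b0c.png')
E
```

```text
b top [  4.7 -53.6 140. ] [576.  -86.7 140. ]
c top [ 92.8 -54.6 140. ] [646.3 -33.6 140. ]
lidc [-120.3   82.2  102.5] [394.  -55.5 102.5]
lidc [119.4  85.1 102.5] [582.1  93.2 102.5]
lid+x-y [120.4 -83.5 102.5] [685.8 -39.6 102.5]
lip [  49.4 -121.9   96.5] [ 653.  -113.4   96.5]
lip [ -41.1 -121.2   96.5] [ 581.  -168.2   96.5]
[  6.05629981 -54.03018276 135.50879878] [np.float64(1.0825571679558892), np.float64(1.0825571679559651)]
[ 92.13868554 -53.91765752 145.76411851] [np.float64(0.19816744012959625), np.float64(0.19816744012935159)]
```

View pics/b0c.png

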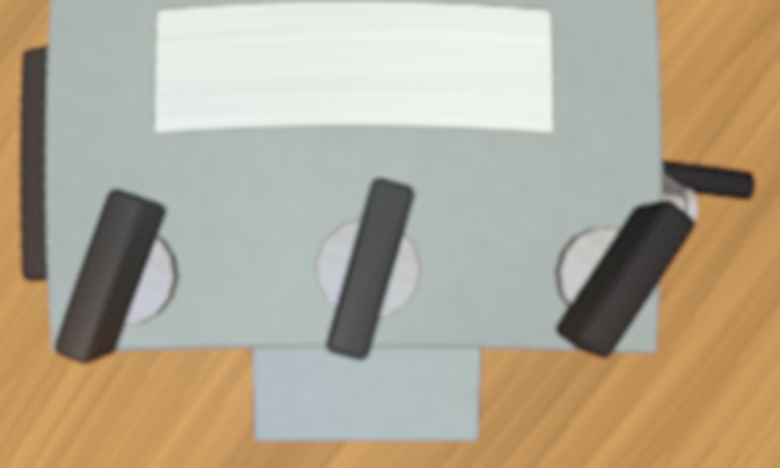

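Bolts found in my frame at about x = -84, 6 and 96, y = -54. The bar angles are 1.18, 1.30 and 0.99 rad from the end stop, and the triangulated height of about 133 agrees with the text. Middle bolt first.

```bash
cat > turn.py <<'E'
from h import *
from plant import ctrl
def turn(x,y,a,over=0.07,z=116.5):
    q=ori([0,0,-1],[np.cos(a-np.pi/2),np.sin(a-np.pi/2),0])
    ctrl.reach(W(x,y,185),q)
    f0=ctrl.get_state()['contact_force']
    ctrl.move_straight(W(x,y,z),v=120)
    s=ctrl.get_state();print('down',L(s['position']).round(1),(s['contact_force']-f0).round(1))
    ctrl.move_gripper(0,25)
    s=ctrl.get_state();print('grip',s['finger_gap'],(Re.T@(s['contact_force']-f0)).round(1),s['torque'].round(2))
    j=ctrl.inverse_kinematics(W(x,y,z),q)
    for d in list(np.linspace(0,a,3)[1:])+[a+over]:
        k=j.copy();k[5]=j[5]+d;ctrl.move_joints(k)
        s=ctrl.get_state();print(round(d,2),(Re.T@(s['contact_force']-f0)).round(1),s['torque'].round(2),s['qpos'][5]-k[5],s['finger_gap'])
    print(s['time'])
def release(x,y):
    k=ctrl.get_state()['qpos']; ctrl.move_gripper(32)
    s=ctrl.get_state();print('open',s['finger_gap'])
    ctrl.move_straight(W(x,y,190),v=150);print(ctrl.get_state()['time'])
E
python3 - <<'E'
from turn import *
turn(6,-54,1.30)
cv2.imwrite('pics/wb.png',ctrl.read_camera('wrist')[:,:,::-1])
E
```

```text
down [  6.  -54.9 117.1] [-0.7  1.2  0.8]
grip 14.849013978696734 [-2.7  0.7  3.3] [-0.29  0.43 -0.05]
0.65 [-5.1  0.8  5.7] [-0.39  0.63 -0.06] -0.0015511239218606865 14.928649182696152
1.3 [-4.9  1.6  5.8] [-0.34  0.76 -0.07] -0.001688911951211347 14.736716279491809
1.37 [-2.8  1.4  5.6] [-0.14  0.65  0.56] -0.003033983313826538 15.142436006806163
21.6
```

View pics/wb.png

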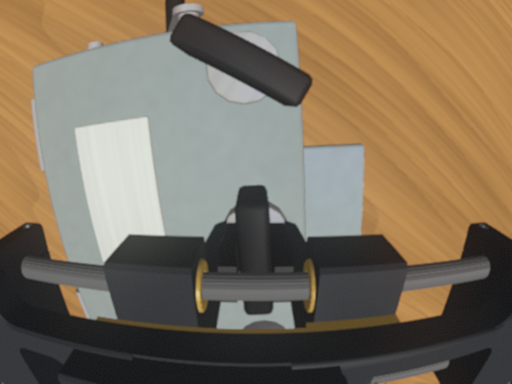

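At the end the moment about z rose from -0.07 to 0.56 N m, so bolt_b is on its stop. In the picture its bar, at (254,250), points along the hinge line. Now bolt_c, then bolt_a.

```bash
python3 - <<'E'
from turn import *
release(6,-54)
turn(95.5,-54,0.99)
release(95.5,-54)
turn(-84,-54,1.18)
release(-84,-54)
ctrl.move_straight(W(-60,-125,250),v=250)
E
```

```text
open 32.079867157815514
22.7333
down [ 95.3 -54.1 116.3] [-0.8 -1.2  0.5]
grip 14.87540724335832 [-0.5  0.8  1.2] [-0.15 -0.05  0.03]
0.5 [-0.4 -0.2  2.2] [-0.09 -0.05 -0.08] -0.0024230732785275877 15.207353727859006
0.99 [-1.2  0.4  2.2] [-0.03  0.1  -0.02] -0.003425553375693502 14.794097323971329
1.06 [-0.9  0.6  2.5] [-0.    0.11  0.55] -0.0040484795949709 15.474032141440313
26.0917
open 32.04836888071751
27.175
down [-83.7 -54.1 116.4] [-0.3 -1.   0.8]
grip 14.84710591442112 [-2.8  0.2  2.5] [-0.18  0.26  0.01]
0.59 [-3.7 -0.2  3.8] [-0.19  0.39 -0.07] -0.0021720042409749214 14.613905466427811
1.18 [-2.6  0.5  4.5] [-0.29  0.57 -0.01] -0.002930024700649514 14.98883909722133
1.25 [-3.   0.4  4.8] [-0.17  0.51  0.59] -0.0037475063759829785 15.339074058490821
31.1083
open 31.723955925056064
32.1917
```

```bash
python3 - <<'E'
from bolts import *
from plant import ctrl
ctrl.move_straight(W(0,-125,250),ori([0,0,-1],[1,0,0]),v=120)
p=ctrl.camera_params('wrist');im=ctrl.read_camera('wrist')[:,:,::-1]
cv2.imwrite('pics/b9.png',im);json.dump({k:np.array(v).tolist() for k,v in p.items()},open('b9.json','w'))
for o in bars('b9'): print(np.round(o[:5],2))
im=ctrl.read_camera('side')[:,:,::-1];cv2.imwrite('pics/side9.png',im)
print(ctrl.get_state()['time'])
E
```

```text
[  7.26 -54.09  59.21  13.87   0.  ]
[ 9.560e+01 -5.410e+01  6.631e+01  1.424e+01  1.000e-02]
34.6167
```

View pics/b9.png

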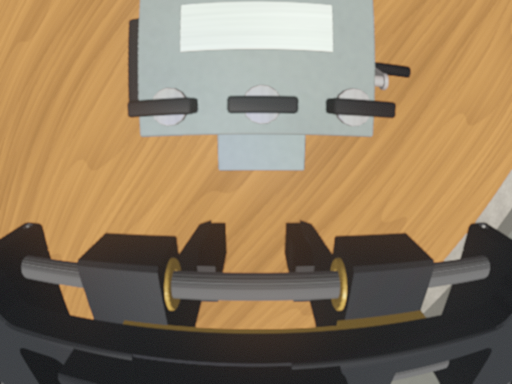

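View pics/side9.png

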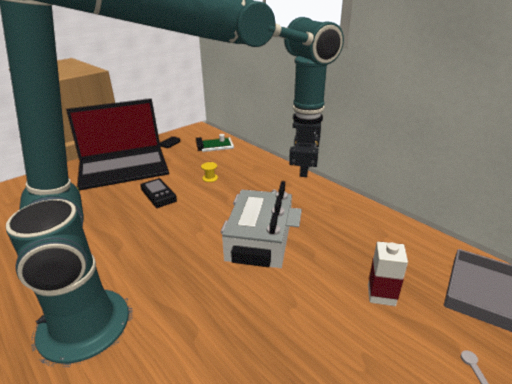

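All three bars (162,107), (262,104) and (360,108) now line up with the hinge line. The lid is shut, the bystanders haven't moved, and the gripper is open and clear of everything.

```bash
python3 - <<'E'
from plant import ctrl
print(ctrl.get_state()['contact_force']); ctrl.sign_off()
E
```

```text
[-0.69460147 -0.2053407   0.2108026 ]
the job is handed in; nothing more can be done
```

The enclosure is closed and bolted, and the job was handed in at about 35 s of the 70 s limit. I pushed the knee pin towards the open edge to break the stay, then lowered the lid by its lip. I turned the middle bolt first, then the stay-end bolt (bolt_c), then bolt_a.

**Lid:** it stopped with the lip at 96.7 mm (96.5 mm expected) under about 32 N of push. It looked level on the rim in the last pictures.

**Bolts:** each one met its end stop at the end of the turn, with the twisting moment rising to 0.55–0.59 N m. In the last wrist picture the middle and stay-end bars measured within 0.01 rad of the hinge line. My bar detection missed bolt_a in that picture, probably because it overlaps the black plug. I checked bolt_a only by eye, where it looks aligned, and by its end-stop moment.

**Other checks:**
- The gripper is open and clear, with less than 1 N on the tool.
- The scan tool, carton and spool stand where they were, judged by eye from the side picture.
- The bolt row measured 5–7 mm towards the stay from the enclosure centre I had worked out. Both the top and wrist cameras showed this, so I used the measured positions.

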